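# Free the movement slide and run it up to its marked stop

### The job

On the clockmaker's assembly rail, press down the ribbed pad in the middle of the slide to free its brake, keep it pressed and push the slide along the rail until it rests against the marked stop, the taller block with the round brass thumb-screw on top (not the plain low buffer at the other end). Then let the pad come up so that the brake locks the slide there, and take the hand away. Do it with the fingertips only: do not force the slide along while its brake is on, do not grip or lift anything, and leave the loose things about the rail where they are.

Things in the scene. Friction and masses are not known exactly. Their poses are not given: they have to be found in the camera images.
- rail: Aluminium slide rail 62 mm wide, 400 mm long, 30 mm high, screwed down on a dark base plate 90 x 420 x 8 mm. Origin: centre of the underside, on the work surface. Its y axis is the sliding direction, z is up; at yaw 0 it lies across the front of the robot. The scale is on its -x edge.
- slide (a joint): Position of the slide along the rail's y axis in m, 0 at mid-rail, positive towards the rail's +y end. The slide is a metal carriage 66 mm wide, 100 mm long along the rail. With the brake on it is held fast (over 25 N); with the pad down it needs about 2 N and does not coast. A low tray with a brass clock movement is fixed to its rail-+x side (112 mm out, under 60 mm high).
- slide_left (a point): Centre of the top of the slide's steel shoulder at its rail-+y end, 68 mm above the work surface. There is one shoulder at each end of the slide, 60 mm wide, 24 mm long along the rail, 26 mm high. Between them is a slot 52 mm long, open to both sides, with the pad on its floor: a fingertip on the pad can push on either shoulder's inner face.
- brake (a joint): Travel of the ribbed brake pad downward, in m: 0 at rest (brake on), 0.006 fully down. The hold fades over the first 2 mm; from 2.5 mm down the brake is free. About 7.5 N takes the pad 2 mm down, 9.5 N to the bottom. It springs up by itself and locks when let go.
- pad_top (a point): Centre of the top of the ribbed dark pad, 44 mm (across the rail) by 48 mm (along it), which is the middle of the slide and moves with it; at rest 56 mm above the work surface, 12 mm below the tops of the shoulders.
- stop_mid (a point): Centre of the top of the marked stop's steel block, 78 mm across the rail, 24 mm along it, 66 mm high; a brass thumb-screw 26 mm across stands 12 mm higher on it. Clamped immovably on the rail's centre line; its place, and which side of the slide it is on, vary. With the slide against it, the pad's middle and this point are 62 mm apart along the rail.
- buffer_mid (a point): Centre of the top of the plain end buffer, a lower steel block without a screw, 78 mm across and 24 mm along the rail, top 50 mm high, clamped on the rail on the other side of the slide. Not the stop.
- jar: Loose glass jar with a metal lid, 52 mm across, 62 mm high, standing by the rail; origin at the centre of its underside. Leave it.
- driver: Loose screwdriver, 150 mm long, lying by the rail; its x axis runs along it. Leave it.
- barrel: Loose brass spring barrel, 36 mm across, 34 mm high, by the rail; origin at the centre of its underside. Leave it.
- handrest: Loose turned steel stake, 32 mm across its foot, 46 mm high, standing by the rail; origin at the centre of its underside. Leave it.

How it is judged:
On the way, in this order (a step that is already met when the one before it is completed fails the run):
1. the pad is pressed down (2 mm or more) with the slide still within 10 mm of where it stood (value of joint brake above 0.002 m and distance of pad_top from where it was at the start of the episode below 0.012 m), for 0.1 s.
2. the slide, its pad pressed, reaches the marked stop (horizontal distance between pad_top and stop_mid below 0.065 m and value of joint brake above 0.001 m), for 0.1 s.
At the end, for the whole second after the job is handed in: The slide rests against the marked stop (gap under 3 mm: pad middle to stop middle under 65 mm), still, with the brake pad up again (within 1 mm) (horizontal distance between pad_top and stop_mid below 0.065 m and value of joint brake below 0.001 m and velocity of joint slide between -0.005 and 0.005 m/s); the robot touches nothing.
It fails at once if the slide is forced along (over 30 mm/s) with its brake on (pad down less than 0.5 mm) (value of joint brake below 0.0005 m and (velocity of joint slide above 0.03 m/s or velocity of joint slide below -0.03 m/s)).
It fails at once if the small glass jar is moved or lifted more than 25 mm (distance of jar from where it was at the start of the episode above 0.025 m).
It fails at once if the screwdriver is moved or lifted more than 25 mm (distance of driver from where it was at the start of the episode above 0.025 m).
It fails at once if the brass spring barrel is moved or lifted more than 25 mm (distance of barrel from where it was at the start of the episode above 0.025 m).
It fails at once if the turned steel stake is moved or lifted more than 25 mm (distance of handrest from where it was at the start of the episode above 0.025 m).
It also fails if it takes over 38 s, if anything falls off the work surface, if the arm or the gripper's body presses on something with over 40 N, if the wrist force passes 120 N, or if a joint passes its speed limit or range.

### The arm

A 6-joint arm with a two-finger parallel gripper is mounted at the origin on the work surface. World frame = base frame: x ahead of the robot, y to its left, z up, the work surface at z = 0. Lengths are in m, angles in rad, forces in N, time in s.
With the tool pointing down it reaches from about 0.35 to 0.875 m from the base axis. Payload 4.2 kg.
Tool frame: the origin (TCP) lies midway between the tips of the shut fingers; the grasp point (between the pads) lies behind it (pinch_z is the z of the grasp point in the tool frame, in m); z points along the fingers, y is the line along which they close (so a half turn about z gives the same grasp; the last joint's range is limited). The gripper opens to 87 mm and grips with 3 to 60 N. Pads are 19 mm wide; open, the fingers measure 117 mm over their backs; the gripper's body (75 mm by 190 mm) begins 51 mm behind the grasp point.
Start: joints at [-0.868, 0.385, 0.008, 0, -1.194, -0.259], TCP at [0.268, -0.564, 0.223] pointing down, gripper open.
Joint ranges: [-3.14, 3.14], [-1.21, 2.06], [-1.07, 1.41], [-3.16, 2.05], [-2.99, -0.16], [-3.1, 3.1]. Speed limits (rad/s): [2.79, 2.79, 3.14, 3.14, 3.14, 3.14].

### API

Orientations are given as a unit quaternion [x, y, z, w].
In Python, from rig import sense, capture, close_job, pinch_z gives the robot as it stands. The module is installed in compiled form; this text tells all that it offers.
- The arm moves only by the tool carry_out, never from a script. Its arguments are lists of equal length, an entry for each row: "linear": the shift along the tool's x, y, z in mm, a list of three; "spin": the turn about the tool's z in rad. In form: {"linear": [[dx, dy, dz], ...], "spin": [spin, ...]}. A call has 1 to 20 rows; each row shifts and turns the commanded pose from where the row before left it, along the tool's axes as they then stand; what a row does not reach is not made up. A row lasts 1/8 s, in which the tool goes at most 62.5 mm and 10.7 degrees, less where a joint would pass 70% of its speed; a pose out of reach is approached as far as the arm can. A call with a gripper value outside its range is refused whole. "grip" is the finger opening in mm, from 0 to 87, set as the call begins (left out, the last holds). The fingers move at their own pace and stop on an object; "force" is the grip in N (left out, the last holds). Time passes only in rows, so rows that do not move let the fingers close. It gives the time, the measured TCP pose, the force, the opening and the grip force at its end, in the units of the state.
- sense(): the state, without advancing time (a new reading comes with each control period).
- capture(name): name is "side" or "top"; returns a dict with "frame" (420x560x3 uint8, red, green, blue), "z_map" (420x560 float32, m along the optical axis (not along the pixel's ray), 0 where there is no reading), "mtx" (3x3 intrinsics, pixels), "origin" and "attitude" of the camera in the world. Camera axes: x right, y down, z forward; pixel columns grow to the right and rows downward; lengths in m; the calibration is good to about 2 mm. A picture is of the moment at which its call begins.
- close_job(): hands the job in; it is judged then, once.
The state is a dict: "time_s": time; "qpos": joint angles; "qvel": joint speeds; "joint_efforts": joint torques, N m; "position": TCP position; "ee_rot": TCP orientation; "wrist_force": force on the tool from outside, world axes, zero at the start; "moment": the same for the moment, N m; "opening": finger opening in m; "gripper_force": force on a finger pad.
Only numpy, scipy, OpenCV 4.12 (cv2) and the standard library are available. Lean on these libraries where they do the work, as an engineer would, in place of code of your own. Each camera call takes 0.05 s, during which the arm holds its last target. There are 200 camera calls.

## Working session

There is one attempt and no reset: what is moved stays moved. The work goes in short steps, Python scripts to look and compute and a tool call to move; the robot and the scene stay as the last step left them, time stands still between calls to the robot, and variables do not carry over. Pictures are saved under pics/ and viewed, at most 10 in all, crops included, and the job is handed in when it is done.

Besides the shell and the picture viewer there is one more tool, called as name(argument=value, ...) on one line, values as JSON. carry_out: Moves the arm, as the interface text tells. Its arguments: {"type":"object","properties":{"linear":{"type":"array","items":{"type":"array","items":{"type":"number"}}},"spin":{"type":"array","items":{"type":"number"}},"grip":{"type":"number"},"force":{"type":"number"}},"required":["linear","spin"]}

```bash
mkdir -p pics; python3 - <<'E'
from rig import *
import cv2,numpy as np
s=sense();print(s['time_s'],s['position'],s['ee_rot'],s['opening'],pinch_z)
for n in("top","side"):
    c=capture(n);cv2.imwrite(f'pics/{n}0.png',c['frame'][:,:,::-1]);np.savez(f'{n}0.npz',**c);print(c['origin'],c['attitude'],c['mtx'].tolist())
E
```

```text
0.0 [ 0.26809883 -0.56389284  0.22148172] [-2.19997136e-01  9.75499914e-01  1.05000602e-03 -2.74571786e-04] 0.08721344025962446 -0.0187
[0.49395039 0.00180423 1.00598905] [ 0.70601214 -0.70370915  0.04681887 -0.06440713] [[543.9871727443451, 0.0, 274.33743818445635], [0.0, 543.9871727443451, 213.86103541319653], [0.0, 0.0, 1.0]]
[ 0.578708   -0.61450971  0.53010977] [ 0.88529306 -0.03478365  0.01606101 -0.46345263] [[475.54240640579377, 0.0, 280.26599644517444], [0.0, 475.54240640579377, 214.8255130697527], [0.0, 0.0, 1.0]]
```

View pics/top0.png

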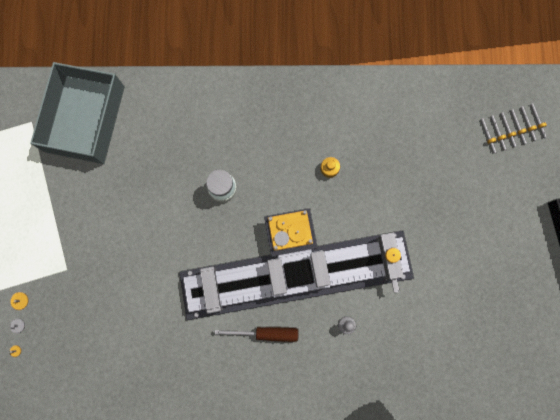

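View pics/side0.png

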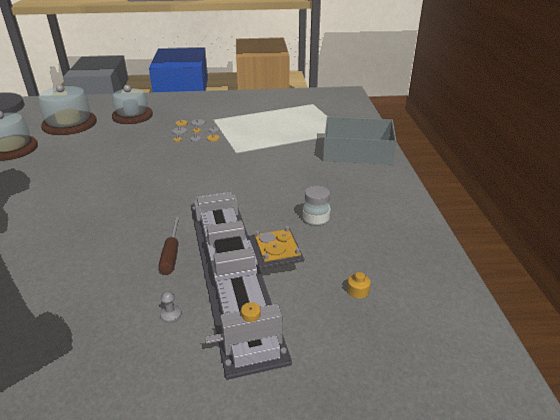

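The top view shows the pad at about (299,273), the stop with its brass screw at (393,256) and the buffer at (210,288). The slide therefore has to move right in the image. Next I'll get the metric positions.

```bash
cat > h.py <<'E'
import numpy as np
from scipy.spatial.transform import Rotation as R
def cloud(c):
    K=c['mtx'];z=c['z_map'];v,u=np.indices(z.shape)
    p=np.stack([(u-K[0,2])*z/K[0,0],(v-K[1,2])*z/K[1,1],z],-1)
    return p@R.from_quat(c['attitude']).as_matrix().T+c['origin']
def at(c,u,v,h):
    K=c['mtx'];d=R.from_quat(c['attitude']).as_matrix()@np.array([(u-K[0,2])/K[0,0],(v-K[1,2])/K[1,1],1]);o=c['origin']
    return o+d*(h-o[2])/d[2]
E
python3 - <<'E'
from h import *
import cv2
c=np.load('top0.npz');P=cloud(c)
for n,u,v,h in[("pad",299,273,.056),("shL",277,277,.068),("shR",320,268,.068),("screw",393,255,.078),("buf",210,288,.05),("jar",220,182,.06),("stake",348,325,.046),("barrel",331,167,.034)]:
    print(n,at(c,u,v,h).round(4),P[v,u].round(4))
# tops by height
H=P[...,2]
for n,lo,hi,box in[("shoulders",.062,.074,(240,265,255,300)),("shouldersR",.062,.074,(240,308,255,332)),("stop",.060,.072,(225,375,285,412)),("pad",.05,.061,(255,285,290,312)),("buf",.045,.055,(260,195,320,225))]:
    m=np.zeros(H.shape,bool)
    if n.startswith("sh"): y0,x0,y1,x1=(box[0],box[1],300,box[3])
    else: y0,x0,y1,x1=box
    m[y0:y1,x0:x1]=(H[y0:y1,x0:x1]>lo)&(H[y0:y1,x0:x1]<hi)
    q=P[m];r=cv2.minAreaRect((q[:,:2]*1000).astype(np.float32));print(n,m.sum(),np.median(q,0).round(4),r)
f=c['frame'][215:325,170:420,::-1];cv2.imwrite('pics/crop.png',cv2.resize(f,None,fx=3.2,fy=3.2,interpolation=cv2.INTER_CUBIC))
E
```

```text
pad [ 0.5408 -0.0175  0.056 ] [ 0.5409 -0.0175  0.0555]
shL [0.5333 0.0205 0.068 ] [0.5332 0.0204 0.0698]
shR [ 0.5489 -0.0533  0.068 ] [ 0.5489 -0.0532  0.0688]
screw [ 0.5708 -0.1766  0.078 ] [ 0.5706 -0.1762  0.08  ]
buf [0.5144 0.1378 0.05  ] [0.5144 0.1379 0.0493]
jar [0.7015 0.123  0.06  ] [0.7007 0.1225 0.0639]
stake [ 0.4524 -0.102   0.046 ] [ 0.4524 -0.1019  0.0473]
barrel [ 0.7352 -0.0768  0.034 ] [ 0.7349 -0.0767  0.0352]
shoulders 485 [0.535  0.0205 0.0677] ((534.86572265625, 21.02178955078125), (59.955169677734375, 23.982812881469727), 10.693449974060059)
shouldersR 489 [ 0.5488 -0.0533  0.068 ] ((548.8563842773438, -53.63994216918945), (59.74811553955078, 24.034759521484375), 10.9672212600708)
stop 489 [ 0.5634 -0.1759  0.0659] ((571.9722290039062, -176.69082641601562), (78.07319641113281, 25.110172271728516), 10.235015869140625)
pad 664 [ 0.5423 -0.0158  0.0563] ((542.0341796875, -17.45102310180664), (43.89959716796875, 50.0770263671875), 10.779955863952637)
buf 550 [0.5118 0.1379 0.0496] ((512.927978515625, 138.46629333496094), (76.96778106689453, 24.590328216552734), 10.63072395324707)
```

View pics/crop.png

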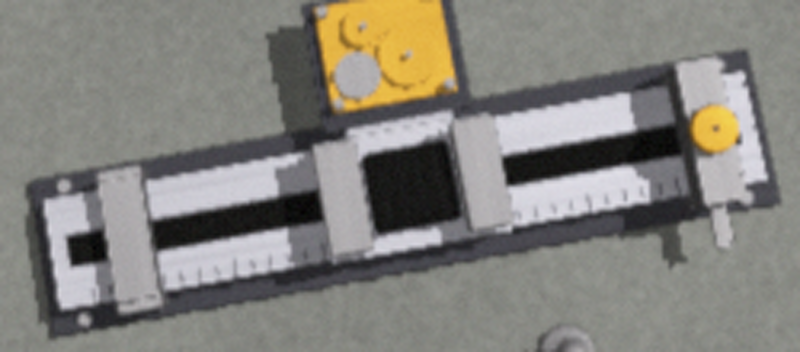

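carry_out(linear=[[0,0,0],[0,0,0],[-23,30.5,0],[-23,30.5,0],[-23,30.5,0],[-23,30.5,0],[-23,30.5,0],[-23,30.5,0],[-23,30.5,0],[-23,30.5,0],[-23,30.5,0],[-23,30.5,0],[-23,30.5,0],[-23,30.5,0],[-23,30.5,0],[-23,30.5,0],[-23,30.5,0],[-23,30.5,0]], spin=[0.129,0.129,0,0,0,0,0,0,0,0,0,0,0,0,0,0,0,0], grip=0, force=15)

```text
time_s: 2.35
position: [0.54, -0.0157, 0.2222]
ee_rot: [-0.093, 0.996, 0.0, -0.0]
wrist_force: [-0.2, -0.2, 0.0]
opening: 0.0004
gripper_force: 0.0
```

```bash
cat > st.py <<'E'
from h import *
from rig import *
s=sense();p=np.array(s['position']);M=R.from_quat(s['ee_rot']).as_matrix()
print(s['time_s'],p.round(4),M.round(3).tolist(),'F',np.round(s['wrist_force'],1),s['opening'])
print('to pad in tool mm',(M.T@(np.array([.542,-.0168,.056])-p)*1000).round(1))
E
python3 st.py
```

```text
2.35 [ 0.54   -0.0157  0.2222] [[-0.983, -0.185, -0.001], [-0.185, 0.983, -0.0], [0.001, 0.0, -1.0]] F [-0.2 -0.2  0. ] 0.0003722392841725245
to pad in tool mm [ -1.9  -1.5 166.2]
```

carry_out(linear=[[-1,-0.5,30],[-1,-1,30],[0,0,30],[0,0,30],[0,0,25],[0,0,10],[0,0,5],[0,0,0],[0,0,0]], spin=[0,0,0,0,0,0,0,0,0])

```text
time_s: 3.48
position: [0.5428, -0.0178, 0.0635]
ee_rot: [-0.093, 0.996, 0.0, 0.001]
wrist_force: [0.0, -0.2, 0.7]
opening: 0.0008
gripper_force: 0.0
```

```bash
python3 st.py; python3 - <<'E'
from h import *
from rig import *
import cv2
c=capture('side');cv2.imwrite('pics/s1.png',cv2.resize(c['frame'][150:380,130:330,::-1],None,fx=2.5,fy=2.5))
E
```

```text
3.475 [ 0.5428 -0.0178  0.0635] [[-0.983, -0.185, 0.002], [-0.185, 0.983, 0.0], [-0.002, 0.0, -1.0]] F [ 0.  -0.2  0.7] 0.0007922762608288524
to pad in tool mm [0.6 1.1 7.5]
```

View pics/s1.png

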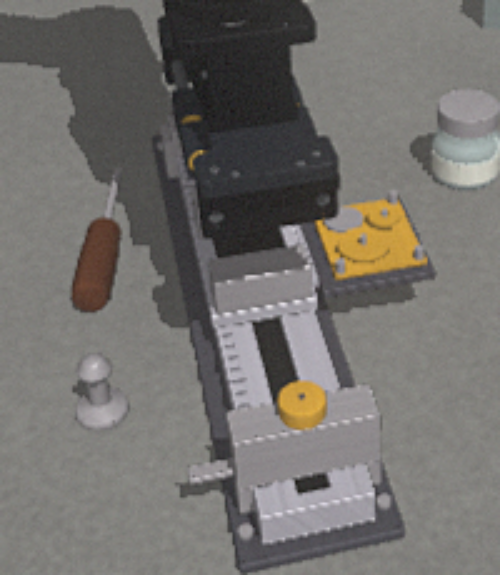

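The shut fingertips are down in the slot behind the near shoulder (about (265,270) in the crop). The way to the stop at (300,410) is clear. Now I'll press.

carry_out(linear=[[0,0,5],[0,0,2.5],[0,0,2],[0,0,2],[0,0,1.5],[0,0,0],[0,0,0]], spin=[0,0,0,0,0,0,0])

```text
time_s: 4.4
position: [0.5423, -0.0179, 0.0508]
ee_rot: [-0.093, 0.996, -0.0, 0.0]
wrist_force: [-1.9, 0.9, 8.0]
opening: 0.0007
gripper_force: 4.3
```

carry_out(linear=[[0,0,1],[0,0,1],[0,0,0],[0,0,0]], spin=[0,0,0,0])

```text
time_s: 4.9
position: [0.5424, -0.0183, 0.0502]
ee_rot: [-0.093, 0.996, -0.001, 0.0]
wrist_force: [-6.0, -0.4, 16.1]
opening: 0.0002
gripper_force: 8.5
```

carry_out(linear=[[0,-2,0],[0,-4,0],[0,-5,0],[0,-6,0],[0,-6,0],[0,-6,0],[0,-6,0],[0,-6,0],[0,-6,0],[0,-6,0],[0,-6,0],[0,-6,0],[0,-6,0],[0,-5,0],[0,-3,0],[0,0,0]], spin=[0,0,0,0,0,0,0,0,0,0,0,0,0,0,0,0])

```text
time_s: 6.9
position: [0.5571, -0.0965, 0.0503]
ee_rot: [-0.093, 0.996, -0.001, 0.0]
wrist_force: [-5.1, -0.8, 15.0]
opening: 0.0004
gripper_force: 7.6
```

```bash
cat > look.py <<'E'
from h import *
from rig import *
import cv2,sys
c=capture('side');cv2.imwrite(f'pics/{sys.argv[1]}.png',cv2.resize(c['frame'][180:380,150:330,::-1],None,fx=2.9,fy=2.9))
E
python3 st.py; python3 look.py s2
```

```text
6.9 [ 0.5571 -0.0965  0.0503] [[-0.983, -0.186, 0.001], [-0.186, 0.983, -0.002], [-0.001, -0.002, -1.0]] F [-5.1 -0.8 15. ] 0.00035452910210058967
to pad in tool mm [ 0.  81.1 -5.9]
```

View pics/s2.png

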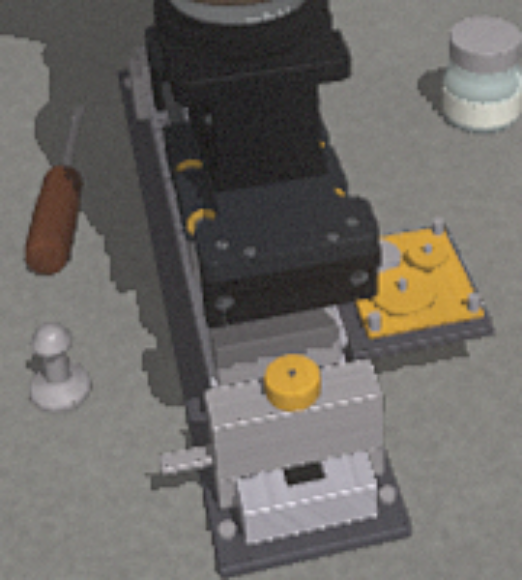

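The slide is following, as the tray has moved, and about 21 mm remains. I'll go slower up to the stop.

carry_out(linear=[[0,-3,0],[0,-4,0],[0,-4,0],[0,-4,0],[0,-3,0],[0,-2,0],[0,-1,0],[0,-1,0],[0,-1,0],[0,-1,0],[0,0,0]], spin=[0,0,0,0,0,0,0,0,0,0,0])

```text
time_s: 8.32
position: [0.5611, -0.1179, 0.0503]
ee_rot: [-0.093, 0.996, 0.0, 0.0]
wrist_force: [-6.2, 8.1, 18.1]
opening: 0.0005
gripper_force: 8.7
```

```bash
python3 st.py
```

```text
8.325 [ 0.5611 -0.1179  0.0503] [[-0.983, -0.186, 0.0], [-0.186, 0.983, 0.001], [-0.001, 0.001, -1.0]] F [-6.2  8.1 18.1] 0.00046575243923671026
to pad in tool mm [  0.  102.9  -5.6]
```

carry_out(linear=[[0,-1,0],[0,-1,0],[0,-1,0],[0,0,0]], spin=[0,0,0,0])

```text
time_s: 8.82
position: [0.5622, -0.1199, 0.0503]
ee_rot: [-0.093, 0.996, 0.001, 0.001]
wrist_force: [-6.5, 10.9, 17.9]
opening: 0.0004
gripper_force: 8.6
```

```bash
python3 st.py; python3 - <<'E'
from h import *
from rig import *
import cv2
c=capture('top');P=cloud(c);H=P[...,2]
cv2.imwrite('pics/t3.png',cv2.resize(c['frame'][190:330,300:440,::-1],None,fx=4,fy=4))
E
```

```text
8.825 [ 0.5622 -0.1199  0.0503] [[-0.983, -0.186, 0.002], [-0.186, 0.983, 0.002], [-0.002, 0.002, -1.0]] F [-6.5 10.9 17.9] 0.0003957234273651913
to pad in tool mm [  0.6 105.1  -5.6]
```

View pics/t3.png

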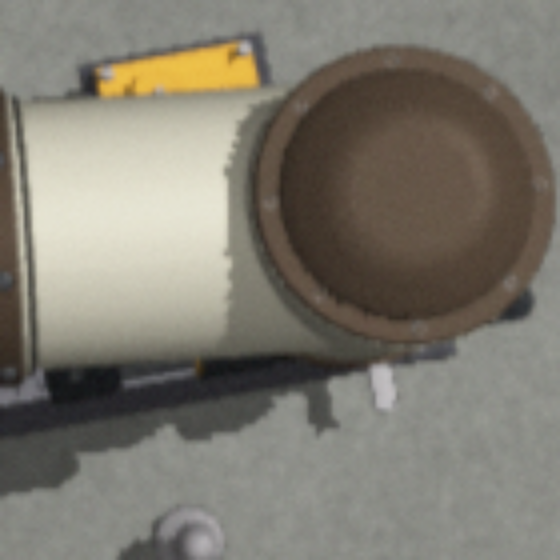

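The sideways force rose to about 11 N while the slide needs only about 2 N, and the tip now slips over the pad, so the slide is against the stop. The top view is blocked by the wrist over the slide. I'll let the pad up straight.

carry_out(linear=[[0,0,0],[0,0,-2],[0,0,-3],[0,0,-4],[0,0,-4],[0,0,-5],[0,0,-10],[0,0,-25],[0,0,-40],[0,0,-40],[0,0,0]], spin=[0,0,0,0,0,0,0,0,0,0,0])

```text
time_s: 10.25
position: [0.5639, -0.1224, 0.1849]
ee_rot: [-0.093, 0.996, -0.001, 0.004]
wrist_force: [0.2, 0.1, -0.9]
opening: 0.0003
gripper_force: 0.0
```

carry_out(linear=[[0,20,0],[0,40,0],[0,50,0],[0,50,0],[0,50,0],[0,40,0],[0,20,0],[0,0,0],[0,0,0]], spin=[0,0,0,0,0,0,0,0,0])

```text
time_s: 11.38
position: [0.5115, 0.1426, 0.1801]
ee_rot: [-0.092, 0.996, -0.0, -0.001]
wrist_force: [-0.2, -0.7, 0.3]
opening: 0.0008
gripper_force: 0.0
```

```bash
python3 st.py; python3 - <<'E'
from h import *
from rig import *
import cv2
c=capture('top');P=cloud(c);H=P[...,2]
cv2.imwrite('pics/t4.png',cv2.resize(c['frame'][190:360,260:440,::-1],None,fx=3.3,fy=3.3))
m=np.zeros(H.shape,bool);s=np.s_[235:290,320:420];m[s]=(H[s]>.05)&(H[s]<.075)
q=P[m];e=np.array([.184,-.983])/np.hypot(.184,.983);t=((q[:,:2]-[.572,-.1767])@e)*1000
lat=abs((q[:,:2]-[.572,-.1767])@[.983,.184])<.02
for b in range(-110,16,4):
    k=lat&(t>=b)&(t<b+4)
    if k.sum():print(b,k.sum(),np.median(q[k,2]).round(4),end=' | ')
E
```

```text
11.375 [0.5115 0.1426 0.1801] [[-0.983, -0.184, -0.001], [-0.184, 0.983, -0.001], [0.001, -0.0, -1.0]] F [-0.2 -0.7  0.3] 0.0008104487085265329
to pad in tool mm [  -0.8 -162.2  124.2]
-110 56 0.0679 | -106 52 0.0681 | -102 52 0.0676 | -98 57 0.0678 | -94 54 0.0682 | -90 31 0.0667 | -86 58 0.0554 | -82 52 0.0563 | -78 50 0.0569 | -74 57 0.0567 | -70 52 0.0562 | -66 50 0.0562 | -62 54 0.056 | -58 55 0.0569 | -54 53 0.0563 | -50 52 0.0571 | -46 51 0.0562 | -42 52 0.0562 | -38 64 0.0641 | -34 54 0.0684 | -30 54 0.0679 | -26 58 0.0684 | -22 53 0.0682 | -18 53 0.0681 | -14 47 0.067 | -10 32 0.0666 | -6 25 0.0665 | -2 21 0.067 | 2 22 0.067 | 6 22 0.0667 | 10 19 0.0654 |
```

View pics/t4.png

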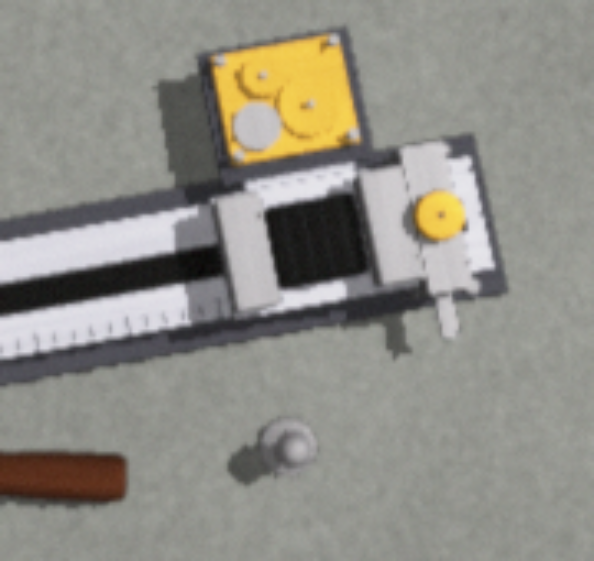

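The near shoulder at (395,225) touches the stop block at (435,215) with no visible gap. The pad middle is about 62 mm from the stop middle, the pad is back up at 56 mm, and the hand is clear.

```bash
python3 -c "
from rig import *
print(close_job())"
```

```text
the job is handed in; nothing more can be done
None
```

The slide rests against the marked stop with no visible gap, the pad is up at its rest height so the brake should be on, and the hand is clear; I handed the job in at about 11.4 s, and no verdict came back.

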